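# Shut the child-locked washing-tablet box

### The job

The washing-tablet box has been left open. Hold its red child-lock bar pressed down with a fingertip and, while it is down, push the dark blue lid along its rails past the lock until it is right over the tablets and the bar has sprung back up behind it, then let go and move clear. Do not force, squeeze or lift the lid, and leave everything else standing where it is.

Things in the scene. Friction and masses are not known exactly. Their poses are not given: they have to be found in the camera images.
- tablet_box: White box with a teal band, fixed to the worktop, 136 (x) x 294 (y) x 82 mm. Origin: centre of its underside; the lid shuts along +y, z up. Deck at z = 70 mm; store with tablets at y 47 to 129 mm. Rails (inner faces x = +-58 mm) with grey lips (x = +-52 to 68 mm, top z = 82 mm) hold the lid's runners down with 2 mm of play; the end wall at y = 139 mm stops the lid.
- lid: Loose dark blue lid in the rails, 112 (x) x 96 (y) x 34 mm, 0.16 kg. Origin: centre of its underside, on the deck; axes as the box's. Runners 6 mm thick at x = +-39 to 56 mm; between them a 9.5 mm high arch over the lock bar. Starts at y = -40 to -28 mm in the box frame (leading end 3 to 15 mm short of the lock's teeth); shut at y = 83 to 91 mm.
- push_rib (a point): Middle of the face to push: trailing (-y) end of the lid, a cross rib 70 mm wide that stands from 14 to 34 mm above the deck. This point is 26 mm above the deck and 48 mm behind the lid's origin.
- child_lock (a joint): Red sprung bar, goes straight down: 0 = up, 0.0075 m = fully down (2.6 N at first, 5.3 N fully down), springs back by itself. 44 mm wide, y = -138 to +32 mm in the box frame, flat top 9 mm above the deck when up, 1.5 mm when down. The lid passes its teeth only with the bar 6 mm down or more; then the runners keep it down until the lid is past. A finger may slide along it.
- lock_pad (a point): Top of the lock bar at its ribbed free end behind the lid, where to press (x = 0, y = -112 mm in the box frame; moves with the bar). At least 50 mm of the bar's length lie free behind the lid at the start.
- lock_teeth (a point): Middle of the lock bar's cross bar (y = 25 to 35 mm in the box frame, 108 mm wide), level with its top: it has a tooth in front of each runner, 6 mm above the deck when up. Shut, the lid's trailing end is past these teeth and they stand up behind it.
- jar_a: Loose glass spice jar with red cap, 41 mm across, 105 mm high, behind the box at the left. Origin: centre of its underside.
- jar_b: Loose glass spice jar with red cap, 41 mm across, 105 mm high, to the right of the other one. Origin: centre of its underside.
- salt: Loose salt shaker, 44 mm across, 90 mm high, beside the far long side of the box. Origin: centre of its underside.
- mug: Loose pale blue mug, 83 x 116 x 95 mm, at the right, in front of the bread bin. Origin: centre of its underside.
- peeler: Loose peeler with dark green handle, 170 x 25 x 18 mm, lying at the right. Origin: centre of its underside.
- pegs: Loose wooden clothes peg, 15 x 72 x 12 mm, lying at the right front. Origin: centre of its underside.
Not all that is in view belongs to the job. What is shaped like the lid but orange is not meant.

How it is judged:
By the outcome, as a careful person would: the job done as asked, in the order asked, and still so for the second after the job is handed in, with the robot touching nothing.
It also fails if it takes over 38 s, if anything falls off the work surface, if the arm or the gripper's body presses on something with over 40 N, if the wrist force passes 120 N, or if a joint passes its speed limit or range.

### The arm

A 6-joint arm with a two-finger parallel gripper is mounted at the origin on a cart in front of the work surface, level with it; the furniture and walls round the work are solid. World frame = base frame: x ahead of the robot, y to its left, z up, the work surface at z = 0. Lengths are in mm, angles in rad, forces in N, time in s.
With the tool pointing down it reaches from about 350 to 775 mm from the base axis. Payload 7.3 kg.
Tool frame: the origin (TCP) lies at the very end of the fingers, on their centre line; the grasp point (between the pads) lies 19 mm behind it (bot.grip_point_offset is the distance from the TCP to the grasp point, in mm); z points along the fingers, y is the line along which they close (so a half turn about z gives the same grasp; the last joint's range is limited). The gripper opens to 92 mm and grips with 3 to 60 N. Pads are 19 mm wide; open, the fingers measure 130 mm over their backs; the gripper's body (75 mm by 190 mm) begins 47 mm behind the grasp point.
Start: joints at [-1.305, 0.342, 1.524, -0, 1.275, -0.146], TCP at [210.16, -481.121, 226.741] pointing down, gripper open.
Joint ranges: [-2.53, 2.53], [-0.77, 2.02], [0.04, 2.7], [-1, 4.14], [0.28, 2.66], [-3.11, 3.11]. Speed limits (rad/s): [2.57, 2.57, 3.14, 3.14, 3.14, 3.14].

### API

Orientations are given as [roll, pitch, yaw] about the fixed x, y, z axes, in that order (R = Rz(yaw) Ry(pitch) Rx(roll)).
In Python, from plant import bot gives the robot as it stands. The module is installed in compiled form; this text tells all that it offers.
- The arm moves only by the shell command python3 -m jog 'ROWS' [OPENING]. ROWS is JSON, a list of rows, each a list of 6 numbers: the shift along the tool's x, y, z in mm, then the turn, a rotation vector about the tool's x, y, z in rad. In form: [[dx, dy, dz, rx, ry, rz], ...]. A call has 1 to 12 rows; each row shifts and turns the commanded pose from where the row before left it, along the tool's axes as they then stand; what a row does not reach is not made up. A row lasts 1/10 s, in which the tool goes at most 50 mm and 8.59 degrees, less where a joint would pass 70% of its speed; a pose out of reach is approached as far as the arm can. A call with a gripper value outside its range is refused whole. OPENING is the opening in per cent of the stroke, from 0 (shut) to 100 (fully open), set as the call begins (- or left out, the last holds). The fingers move at their own pace and stop on an object; the grip force is fixed at half the most. Time passes only in rows, so rows that do not move let the fingers close. It gives the time, the measured TCP pose, the force, the opening and the grip force at its end, in the units of the state.
- bot.get_obs(): the state, without advancing time (a new reading comes with each control period).
- bot.capture(name): name is "scene" or "top"; returns the picture (480x640x3 uint8, red, green, blue); there is no depth.
- bot.camera_model(name): a dict with "fx", "fy", "cx", "cy" (pixels), "position" and "orientation" of the camera in the world. Camera axes: x right, y down, z forward; pixel columns grow to the right and rows downward; lengths in mm; the calibration is good to about 2 mm. A picture is of the moment at which its call begins. camera_model takes no time and is no camera call.
- bot.close_job(): hands the job in; it is judged then, once.
Trained networks look in the newest picture that a camera, given by its name, has taken for a name from the list of things; names that differ only in an ending like _2 or _b are one class to them, and where a whole thing is asked for, a point or a joint stands for the part that bears it (a point fixed in the world has none). Each returns a list of dicts, best first, with "p" (0 to 1); they miss things now and then, are a little off and sometimes report something else, mostly with a low value. They report only what shows in the picture. A call takes as long as a camera call. They do not tell look-alikes from the thing itself.
- bot.outline_of(target, camera): "mask" (480x640 bool, what is visible of it) and "pixel" ([column, row] in pixels, amid what is visible of it).
The state is a dict: "time": time; "joint_positions": joint angles; "dq": joint speeds; "tau": joint torques, N m; "tool_pos": TCP position; "tcp_rot": TCP orientation; "contact_force": force on the tool from outside, world axes, zero at the start; "moment": the same for the moment, N m; "grip_width": finger opening in mm; "finger_force": force on a finger pad.
Only numpy, scipy, OpenCV 4.12 (cv2) and the standard library are available. Lean on these libraries where they do the work, as an engineer would, in place of code of your own. Each camera call takes 0.05 s, during which the arm holds its last target. There are 200 camera calls.

## Working session

There is one attempt and no reset: what is moved stays moved. The work goes in short steps, Python scripts to look and compute and a shell command to move; the robot and the scene stay as the last step left them, time stands still between calls to the robot, and variables do not carry over. Pictures are saved under pics/ and viewed, at most 10 in all, crops included, and the job is handed in when it is done.

```bash
mkdir -p pics
python3 - <<'E'
from plant import bot
import cv2,numpy as np
for c in("scene","top"):
    im=bot.capture(c); cv2.imwrite(f"pics/{c}0.png",im[:,:,::-1])
    m=bot.camera_model(c); print(c,m)
    for t in("tablet_box","lid","push_rib","lock_pad","lock_teeth","child_lock"):
        for r in bot.outline_of(t,c)[:2]:
            ys,xs=np.nonzero(r["mask"]); print(t,round(r["p"],2),np.round(r["pixel"]),xs.min(),xs.max(),ys.min(),ys.max(),len(xs))
o=bot.get_obs();print(o)
E
```

```text
scene {'fx': 562.2743618424857, 'fy': 562.2743618424857, 'cx': 315.0969717735701, 'cy': 244.02490253505005, 'position': array([ 209.40203942, -761.7236374 ,  936.50525858]), 'orientation': array([-2.40508662, -0.01281094, -0.41229095])}
tablet_box 0.66 [297. 298.] 232 377 216 358 8864
lid 0.96 [311. 280.] 278 349 254 310 2143
lid 0.89 [246. 210.] 221 274 189 228 1361
push_rib 0.97 [246. 206.] 221 274 189 228 1414
push_rib 0.79 [311. 279.] 279 347 254 309 2059
lock_pad 0.87 [334. 303.] 273 356 250 323 926
lock_teeth 0.88 [334. 307.] 273 356 250 323 871
child_lock 0.58 [335. 304.] 273 358 251 323 984
top {'fx': 490.80967395001323, 'fy': 490.80967395001323, 'cx': 319.8196563223019, 'cy': 236.6446690541841, 'position': array([ 295.57412614,  -61.66196477, 1271.21236648]), 'orientation': array([-2.95276169,  0.02081299, -1.56043826])}
tablet_box 0.95 [333. 259.] 286 413 214 298 4945
lid 0.98 [239. 269.] 211 265 239 293 1593
lid 0.55 [363. 253.] 338 385 227 275 1656
push_rib 0.83 [237. 264.] 212 264 240 292 1570
push_rib 0.67 [361. 252.] 337 386 227 275 1690
lock_pad 0.64 [387. 245.] 330 4
[... 167 characters left out ...]
: 0.7, 'joint_positions': array([-1.30502433e+00,  3.41972118e-01,  1.52413210e+00,  3.64918089e-06,
        1.27541827e+00, -1.46021215e-01]), 'dq': array([ 1.73515274e-03, -1.13640796e-05, -6.69124135e-04,  9.62050702e-04,
        1.21482328e-03, -3.62418986e-04]), 'tau': array([ 1.12237209e-03, -4.31028986e+01, -2.44450843e+01,  7.20751821e-02,
        4.80071374e-02,  1.61886146e-05]), 'tool_pos': array([ 210.14372263, -481.1057646 ,  226.74376676]), 'tcp_rot': array([3.14152272e+00, 6.75559109e-06, 4.11792154e-01]), 'contact_force': array([0.24341049, 1.03217481, 0.12507343]), 'moment': array([ 0.03235622, -0.0152936 , -0.04414817]), 'finger_force': 0.0, 'grip_width': 91.57704490401493}
```

View pics/scene0.png

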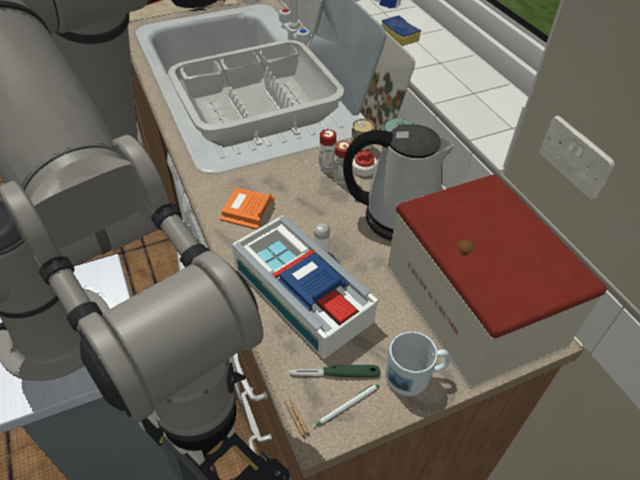

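View pics/top0.png

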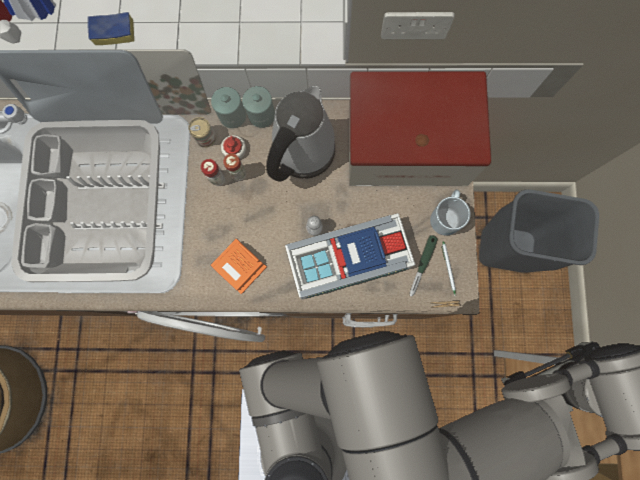

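The scene camera shows the box at about (305,285), with the lid at (311,280), the red pad at (337,305) and the orange decoy at (246,208). The top camera shows the box at (350,257), the lid at (361,252) and the pad at (393,243). The kettle and salt shaker stand on the far side. Next I fit the box pose and the lid position.

```bash
cat > fit.py <<'E'
from plant import bot
import cv2,numpy as np
from scipy.spatial.transform import Rotation as R
from scipy.optimize import minimize
def proj(P,c):
    m=bot.camera_model(c); q=(P-m["position"])@R.from_euler("xyz",m["orientation"]).as_matrix()
    return np.c_[m["fx"]*q[:,0]/q[:,2]+m["cx"],m["fy"]*q[:,1]/q[:,2]+m["cy"]]
def W(p,L): # box frame -> world
    L=np.atleast_2d(L).astype(float); c,s=np.cos(p[2]),np.sin(p[2])
    return np.c_[p[0]+c*L[:,0]-s*L[:,1],p[1]+s*L[:,0]+c*L[:,1],L[:,2]]
def cub(x0,x1,y0,y1,z0,z1): return np.array([[x,y,z] for x in(x0,x1) for y in(y0,y1) for z in(z0,z1)])
def hull(p,L,c):
    h=cv2.convexHull((proj(W(p,L),c)*16).astype(np.int32)); a=np.zeros((480,640),np.uint8)
    cv2.fillConvexPoly(a,h,255,cv2.LINE_AA,4); return a/255.
def iou(a,b,ok=1): return (np.minimum(a,b)*ok).sum()/(np.maximum(a,b)*ok).sum()
def pick(t,c,near):
    return min((r for r in bot.outline_of(t,c) if r["p"]>.3),key=lambda r:np.hypot(*(np.array(r["pixel"])-near)),default=None)
E
python3 - <<'E'
from fit import *
M={};ims={}
for c,n,ln in(("top",(345,257),(361,252)),("scene",(305,290),(311,280))):
    ims[c]=bot.capture(c)
    b=pick("tablet_box",c,n)["mask"];l=pick("lid",c,ln)["mask"];k=pick("child_lock",c,(335,304) if c=="scene" else (386,246))["mask"]
    u=(b|l|k).astype(np.uint8); u=cv2.morphologyEx(u,cv2.MORPH_CLOSE,np.ones((5,5)))
    cs,_=cv2.findContours(u,0,2); cv2.drawContours(u,cs,-1,1,-1)
    M[c]=(u.astype(float),l.astype(float))
def f(p,cams):
    e=0
    for c in cams:
        lid=np.maximum(hull(p,cub(-56,56,p[3]-48,p[3]+48,70,76),c),hull(p,cub(-35,35,p[3]-48,p[3]+48,79,104),c))
        bx=np.maximum(hull(p,cub(-68,68,-147,147,0,82),c),lid)
        e+=2-iou(bx,M[c][0])-iou(hull(p,cub(-52,52,p[3]-48,p[3]+48,82,84),c) if 0 else lid,M[c][1])
    return e
for cams in(("top",),("scene",),("top","scene")):
    best=min((minimize(f,[x,y,w,-34],args=(cams,),method="Nelder-Mead",options=dict(initial_simplex=np.array([x,y,w,-34])+np.vstack([np.zeros(4),np.diag([25,25,.1,10])]),maxiter=300)) for x,y,w in((420,-130,-.2),(420,-130,.2))),key=lambda r:r.fun)
    print(cams,best.x.round(3),round(best.fun,3))
p=best.x; out=[]
for c in ims:
    a=cv2.resize(ims[c][:,:,::-1],None,fx=4,fy=4,interpolation=cv2.INTER_CUBIC)
    for z,q in((82,(-68,68,-147,147)),(71.5 if 0 else 79,(-22,22,-138,32)),(104,(-35,35,p[3]-48,p[3]+48)),(82,(-52,52,-147,139))):
        L=[[q[i],q[j],z] for i,j in((0,2),(1,2),(1,3),(0,3))]
        cv2.polylines(a,[(proj(W(p,L),c)*4+2).astype(int)],1,(0,255,0),1)
    x,y=(280,205) if c=="top" else (225,210)
    out.append(cv2.resize(a[y*4:y*4+600 if c=="scene" else y*4+400,x*4:x*4+ (640 if c=="scene" else 560)],(400,380)))
cv2.imwrite("pics/fit.png",np.hstack(out))
o=bot.get_obs()
for n,L in(("pad",[0,-112,79]),("end",[0,29.5,79])): print(n,W(p,[L]).round(1))
E
```

```text
('top',) [ 4.79377e+02 -1.05263e+02  2.90000e-01 -3.32030e+01] 0.186
('scene',) [ 4.80928e+02 -1.04378e+02  2.84000e-01 -3.29860e+01] 0.303Traceback (most recent call last):
  File "<stdin>", line 17, in <module>
  File "<stdin>", line 17, in <genexpr>
    res = _minimize_neldermead(fun, x0, args, callback, bounds=bounds,
                               **options)
    fxr = func(xr)
    fx = function(np.copy(x), *(wrapper_args + args))
  File "<stdin>", line 12, in f
  File "fit.py", line 13, in hull
    h=cv2.convexHull((proj(W(p,L),c)*16).astype(np.int32)); a=np.zeros((480,640),np.uint8)
                      ~~~~^^^^^^^^^^
  File "fit.py", line 6, in proj
    m=bot.camera_model(c); q=(P-m["position"])@R.from_euler("xyz",m["orientation"]).as_matrix()
ValueError: time passes only in moves, steps and waits
```

The two cameras agree: box at (480, -105), yaw 0.287, lid at y ≈ -33. Tool x should point along the box's +y, so the yaw target is 1.858. I'll close the gripper and turn first, then go above the pad.

```bash
python3 -m jog '[[0,0,0,0,0,-0.1446],[0,0,0,0,0,-0.1446],[0,0,0,0,0,-0.1446],[0,0,0,0,0,-0.1446],[0,0,0,0,0,-0.1446],[0,0,0,0,0,-0.1446],[0,0,0,0,0,-0.1446],[0,0,0,0,0,-0.1446],[0,0,0,0,0,-0.1446],[0,0,0,0,0,-0.1446]]' 0
python3 -m jog '[[14.3,30.5,0,0,0,0],[14.3,30.5,0,0,0,0],[14.3,30.5,0,0,0,0],[14.3,30.5,0,0,0,0],[14.3,30.5,0,0,0,0],[14.3,30.5,0,0,0,0],[14.3,30.5,0,0,0,0],[14.3,30.5,0,0,0,0],[14.3,30.5,0,0,0,0],[14.3,30.5,0,0,0,0],[14.3,30.5,0,0,0,0],[0,0,0,0,0,0]]' 0
```

```text
time: 2.1
tool_pos: [210.2, -481.1, 226.8]
tcp_rot: [3.142, 0.0, 1.864]
contact_force: [-0.3, -0.7, -0.3]
grip_width: 16.7
finger_force: 0.0
time: 3.3
tool_pos: [489.7, -232.7, 226.6]
tcp_rot: [3.14, -0.0, 1.862]
contact_force: [-1.1, -0.6, -0.2]
grip_width: 0.4
finger_force: 0.0
```

```bash
python3 -m jog '[[13,27,0,0,0,0],[0,0,30,0,0,0],[0,0,35,0,0,0],[0,0,35,0,0,0],[0,0,22,0,0,0],[0,0,0,0,0,0]]'
python3 - <<'E'
from plant import bot
import cv2,numpy as np
o=[]
for c,(x,y) in(("top",(280,190)),("scene",(230,200))):
    im=bot.capture(c)[:,:,::-1][y:y+130,x:x+160]; o.append(cv2.resize(im,(400,325),interpolation=cv2.INTER_CUBIC))
cv2.imwrite("pics/near.png",np.hstack(o))
E
```

```text
time: 3.9
tool_pos: [507.4, -214.6, 101.7]
tcp_rot: [-3.137, -0.005, 1.857]
contact_force: [0.7, 0.2, -0.4]
grip_width: 0.4
finger_force: 0.0
```

View pics/near.png

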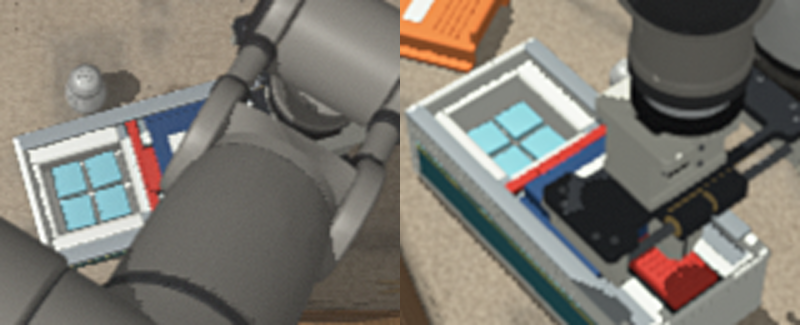

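The gripper is above the red pad. It is about 5 mm off to the side, so I correct that and then press down slowly.

```bash
python3 -m jog '[[0,4.5,0,0,0,0],[0,0,10,0,0,0],[0,0,8,0,0,0],[0,0,0,0,0,0]]'
python3 -m jog '[[0,0,3,0,0,0],[0,0,2,0,0,0],[0,0,0,0,0,0],[0,0,0,0,0,0]]'
```

```text
time: 4.4
tool_pos: [513.2, -213.4, 85.6]
tcp_rot: [-3.14, -0.002, 1.858]
contact_force: [-0.4, -0.5, -0.1]
grip_width: -0.1
finger_force: 0.0
time: 4.8
tool_pos: [514.0, -214.0, 81.8]
tcp_rot: [3.141, 0.0, 1.858]
contact_force: [0.1, -0.3, 0.4]
grip_width: 0.7
finger_force: 0.0
```

```bash
python3 -m jog '[[0,0,3,0,0,0],[0,0,3,0,0,0],[0,0,0,0,0,0],[0,0,0,0,0,0]]'
python3 -m jog '[[0,0,2.5,0,0,0],[0,0,1.2,0,0,0],[0,0,0,0,0,0],[0,0,0,0,0,0],[0,0,0,0,0,0]]'
```

```text
time: 5.2
tool_pos: [514.3, -214.1, 76.0]
tcp_rot: [3.141, 0.001, 1.858]
contact_force: [0.3, -0.8, 3.2]
grip_width: 0.4
finger_force: 1.7
time: 5.7
tool_pos: [514.2, -214.1, 72.2]
tcp_rot: [3.141, 0.001, 1.858]
contact_force: [1.1, -0.5, 4.4]
grip_width: 0.2
finger_force: 2.4
```

The bar is about 7 mm down, at 4.4 N. Now I slide forward to touch the rib and watch the force.

```bash
python3 -m jog '[[4,0,0.3,0,0,0],[4,0,0,0,0,0],[4,0,0,0,0,0],[4,0,0,0,0,0],[3,0,0,0,0,0],[2,0,0,0,0,0],[2,0,0,0,0,0],[2,0,0,0,0,0],[2,0,0,0,0,0],[2,0,0,0,0,0]]'
python3 -m jog '[[2,0,0,0,0,0],[2,0,0,0,0,0],[2,0,0,0,0,0],[2,0,0,0,0,0]]'
```

```text
time: 6.7
tool_pos: [505.8, -186.1, 71.7]
tcp_rot: [3.141, 0.0, 1.858]
contact_force: [1.4, -2.7, 5.4]
grip_width: 0.5
finger_force: 2.7
time: 7.1
tool_pos: [503.5, -178.4, 71.8]
tcp_rot: [3.141, 0.0, 1.858]
contact_force: [1.1, -2.9, 5.5]
grip_width: 0.3
finger_force: 2.7
```

Force is only about 3 N, with no jamming. I carry on.

```bash
python3 -m jog '[[3,0,0,0,0,0],[3,0,0,0,0,0],[3,0,0,0,0,0],[3,0,0,0,0,0],[3,0,0,0,0,0]]'
python3 -m jog '[[4,0,0,0,0,0],[4,0,0,0,0,0],[4,0,0,0,0,0],[4,0,0,0,0,0],[4,0,0,0,0,0],[4,0,0,0,0,0]]'
```

```text
time: 7.6
tool_pos: [499.3, -164.0, 71.8]
tcp_rot: [3.141, 0.0, 1.858]
contact_force: [1.8, -3.4, 5.0]
grip_width: 0.5
finger_force: 2.8
time: 8.2
tool_pos: [492.4, -141.0, 71.8]
tcp_rot: [3.141, 0.0, 1.858]
contact_force: [0.3, -2.6, 4.8]
grip_width: 0.4
finger_force: 2.8
```

```bash
python3 -m jog '[[5,0,0,0,0,0],[5,0,0,0,0,0],[5,0,0,0,0,0],[5,0,0,0,0,0],[5,0,0,0,0,0],[5,0,0,0,0,0],[5,0,0,0,0,0],[5,0,0,0,0,0],[5,0,0,0,0,0],[4,0,0,0,0,0],[3,0,0,0,0,0],[0,0,0,0,0,0]]'
python3 - <<'E'
from fit import *
o=[];p=[480,-105,.287]
for c,(x,y) in(("top",(270,190)),("scene",(210,190))):
    a=cv2.resize(bot.capture(c)[:,:,::-1],None,fx=4,fy=4,interpolation=cv2.INTER_CUBIC)
    for L in ([[-35,s,104] for s in(83,)],):
      for s in (123,131,135,139):
        q=(proj(W(p,[[-35,s,104],[35,s,104]]),c)*4+2).astype(int); cv2.line(a,tuple(map(int,q[0])),tuple(map(int,q[1])),(0,255,0) if s!=139 else (0,0,255),1)
    o.append(cv2.resize(a[y*4:y*4+480,x*4:x*4+480],(400,400)))
cv2.imwrite("pics/late.png",np.hstack(o))
E
```

```text
time: 9.4
tool_pos: [477.5, -90.6, 71.8]
tcp_rot: [-3.141, -0.0, 1.858]
contact_force: [-0.6, -0.7, 6.2]
grip_width: 0.7
finger_force: 3.1
```

View pics/late.png

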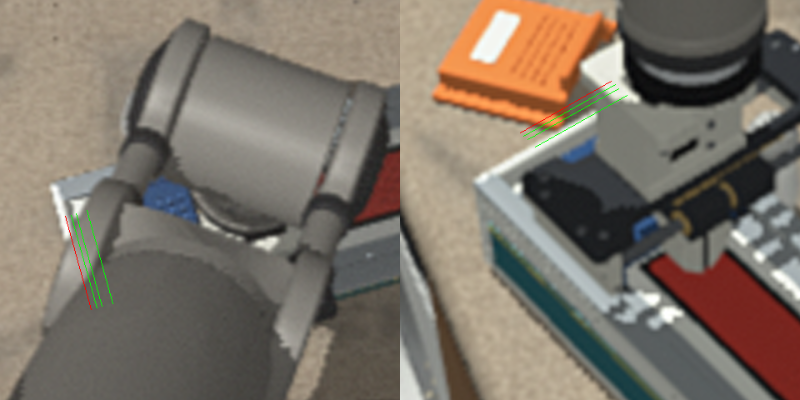

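The lid is moving with the finger and is nearly over the tablets. By the tool position its centre is at about y = 72 mm, so 14 mm are left.

```bash
python3 -m jog '[[3,0,0,0,0,0],[3,0,0,0,0,0],[2,0,0,0,0,0],[2,0,0,0,0,0],[2,0,0,0,0,0],[0,0,0,0,0,0]]'
python3 -m jog '[[1,0,0,0,0,0],[1,0,0,0,0,0],[0,0,0,0,0,0],[0,0,0,0,0,0]]'
```

```text
time: 10.1
tool_pos: [474.2, -79.4, 71.7]
tcp_rot: [-3.141, -0.0, 1.858]
contact_force: [0.6, -2.3, 6.3]
grip_width: 0.8
finger_force: 2.8
time: 10.5
tool_pos: [473.6, -77.6, 71.7]
tcp_rot: [-3.141, -0.0, 1.858]
contact_force: [1.0, -2.5, 5.9]
grip_width: 0.4
finger_force: 2.7
```

```bash
python3 -m jog '[[1,0,0,0,0,0],[0.5,0,0,0,0,0],[0,0,0,0,0,0],[0,0,0,0,0,0]]'
python3 -m jog '[[-1.5,0,0,0,0,0],[-1.5,0,0,0,0,0],[-1,0,0,0,0,0],[0,0,-2,0,0,0],[0,0,-3,0,0,0],[0,0,-4,0,0,0],[0,0,-8,0,0,0],[0,0,-20,0,0,0],[0,0,-30,0,0,0],[0,0,-40,0,0,0],[0,0,-40,0,0,0],[0,0,0,0,0,0]]'
python3 -m jog '[[-40,0,0,0,0,0],[-45,0,0,0,0,0],[-45,0,0,0,0,0],[-45,0,0,0,0,0],[-45,0,0,0,0,0],[-45,0,0,0,0,0],[0,0,0,0,0,0],[0,0,0,0,0,0]]'
python3 - <<'E'
from fit import *
p=[480,-105,.287];o=[]
for c,(x,y) in(("top",(270,180)),("scene",(210,190))):
    im=bot.capture(c); a=im[:,:,::-1][y:y+150,x:x+160]
    o.append(cv2.resize(a,(400,375),interpolation=cv2.INTER_CUBIC))
    m=pick("lid",c,proj(W(p,[[0,87,90]]),c)[0])
    if m is None: print(c,"none"); continue
    g=np.arange(60,105,.5);M=m["mask"].astype(float)
    s=[iou(np.maximum(hull(p,cub(-56,56,v-48,v+48,70,76),c),hull(p,cub(-35,35,v-48,v+48,79,104),c)),M) for v in g]
    print(c,m["p"],m["pixel"],g[np.argmax(s)],max(s))
cv2.imwrite("pics/end.png",np.hstack(o))
E
```

```text
time: 10.9
tool_pos: [473.2, -76.3, 71.7]
tcp_rot: [-3.141, 0.0, 1.858]
contact_force: [1.1, -2.1, 5.5]
grip_width: 0.7
finger_force: 2.7
time: 12.1
tool_pos: [476.8, -81.0, 224.1]
tcp_rot: [3.134, 0.006, 1.858]
contact_force: [0.8, 1.2, -0.9]
grip_width: 0.2
finger_force: 0.0
time: 12.9
tool_pos: [548.7, -334.6, 217.0]
tcp_rot: [-3.14, -0.003, 1.856]
contact_force: [0.9, 0.9, -1.1]
grip_width: 0.5
finger_force: 0.0
top 0.66 [322.4, 252.7] 63.5 0.23195133467833426
scene 0.98 [272.4, 246.6] 87.5 0.74789894393654
```

View pics/end.png

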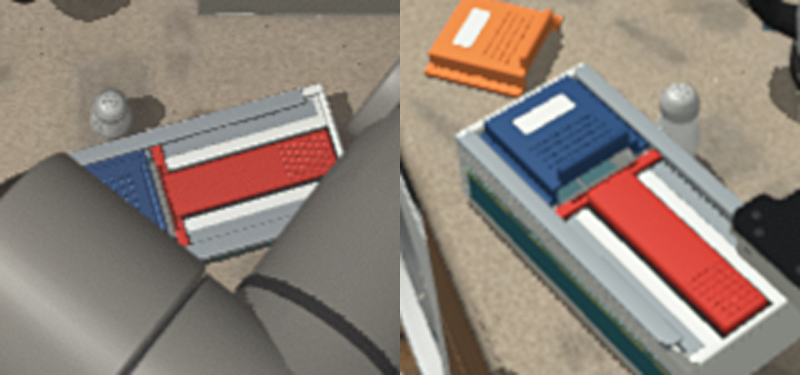

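The lid is over the store (scene fit y ≈ 87.5) and the bar looks up. There is a grey patch between the rib and the cross bar, so I check it up close.

Run:
```python
from fit import *
p=[480,-105,.287];c="scene"
a=cv2.resize(bot.capture(c)[:,:,::-1],None,fx=8,fy=8,interpolation=cv2.INTER_CUBIC); b=a.copy()
for y,z,w,col in((35,79,54,(0,255,0)),(39.5,70,56,(255,255,0)),(39.5,84,35,(0,255,255)),(39.5,104,35,(0,255,255)),(47,70,45,(255,0,255)),(135.5,104,35,(0,255,255)),(139,82,58,(255,255,255))):
    q=(proj(W(p,[[-w,y,z],[w,y,z]]),c)*8+4).astype(int); cv2.line(a,tuple(map(int,q[0])),tuple(map(int,q[1])),col,1)
s=np.s_[210*8:285*8,225*8:325*8]
cv2.imwrite("pics/zoom.png",np.hstack([cv2.resize(v[s],(400,300)) for v in(a,b)]))
```

```text
(no output)
```

View pics/zoom.png

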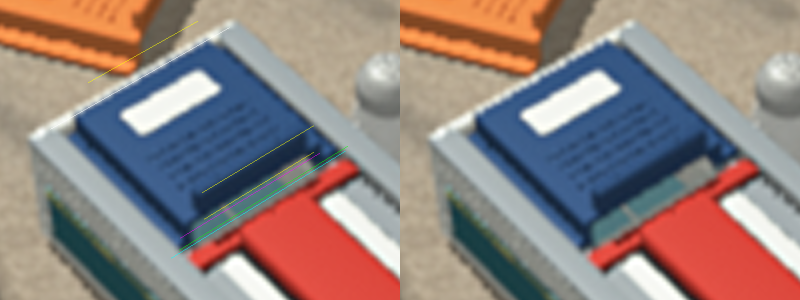

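The grey patch is the store seen through the lid's arch, and the rib edges match y = 87.5. The bar's height I check against the first picture, at its free end.

Run:
```python
from fit import *
p=[480,-105,.287]
for c in("scene","top"):
    A=cv2.imread(f"pics/{c}0.png"); B=np.ascontiguousarray(bot.capture(c)[:,:,::-1])
    for n,v in(("pad",-112),("cross",30)):
        for z in(79,71.5): print(c,n,z,proj(W(p,[[0,v,z]]),c).round(1)[0])
    for n,L in(("padend",[[-22,-138,79],[22,-138,79],[22,-105,79],[-22,-105,79]]),):
        q=proj(W(p,L),c);x0,y0=(q.min(0)-3).astype(int);x1,y1=(q.max(0)+4).astype(int)
        T=cv2.resize(A[y0:y1,x0:x1],None,fx=8,fy=8,interpolation=3);S=cv2.resize(B[y0-6:y1+6,x0-6:x1+6],None,fx=8,fy=8,interpolation=3)
        r=cv2.matchTemplate(S,T,5);_,m,_,l=cv2.minMaxLoc(r);print(n,"shift px",np.array(l)/8-6,round(m,3))
    h=[cv2.inRange(cv2.cvtColor(i,cv2.COLOR_BGR2HSV),(0,150,100),(8,255,255))|cv2.inRange(cv2.cvtColor(i,cv2.COLOR_BGR2HSV),(172,150,100),(180,255,255)) for i in(A,B)]
    q=proj(W(p,[[-54,30,79],[54,30,79]]),c)
    for i in h:
        w=i[int(q[:,1].min())-9:int(q[:,1].max())+9,int(q[:,0].min())-7:int(q[:,0].max())+7]; ys,xs=np.nonzero(w)
        print(c,"red cross extents",xs.min(),xs.max(),ys.min(),ys.max())
```

```text
scene pad 79 [339.5 304.7]
scene pad 71.5 [339.4 307. ]
scene cross 79 [292.4 260.3]
scene cross 71.5 [292.5 262.7]
padend shift px [0. 0.] 0.908
scene red cross extents 10 50 12 38
scene red cross extents 10 56 12 43
top pad 79 [392.1 241.7]
top pad 71.5 [391.7 242.2]
top cross 79 [336.6 257.5]
top cross 71.5 [336.6 257.9]
padend shift px [0. 0.] 0.832
top red cross extents 7 21 11 50
top red cross extents 7 25 11 51
```

The bar is back exactly where it was at the start: zero shift at the pad, and the same cross-bar edge. It is up, so I hand in.

```bash
python3 -c "
from plant import bot
print(bot.close_job())"
```

```text
the job is handed in; nothing more can be done
None
```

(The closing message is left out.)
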